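Take the lighter out of the spent-battery box and fill the box

TASK

A lighter has been dropped into the spent-battery box, where nobody can see it. Push the box's safety cap down hard and turn it to free the lid, slide the lid open, feel over the floor of the box for the lighter, take it out and lay it on the leather coaster; only then put every battery pack that lies on the desk into the box, slide the lid fully shut and turn the cap back, pressed down, until it locks and springs up. Leave the stapler and the mug where they are.

Things in the scene. Friction and masses are not known exactly. Their poses are not given: they have to be found in the camera images.
- box: Grey spent-battery box, fixed, 202 mm (x) by 182 (y), front at -x, origin under its centre. Inside 180 (x) by 170 (y), floor 6 mm above the desk, walls 6 thick up to 58, lid rails on both x sides up to 70, lid top at 67. One small keeper sticks 16 mm in from the front wall, 38 to 58 mm above the desk, y = -34 to -22. No packs are in it at the start.
- lid (a joint): Grey lid, slides along the box's +y: 0 m shut, 0.165 fully open; takes about 2 N. The mouth then reaches from y = -85 to y = 74 mm in the box frame. Held fast while the cap is locked. It is moved by the cap, which sits on it and travels with it.
- cap_turn (a joint): Turn of the safety cap: 0 rad locked, up to 1.25 open, anticlockwise seen from above; it stays where it is left. In and out of the lock (below about 0.3 rad) it turns only while pressed at least 6 mm down. The lid is free from about 1.0 rad.
- cap_press (a joint): How far the cap is pressed down: 0 m up, 0.008 fully down; a spring of 3 N at first and 14 N fully down lifts it again.
- cap_grip (a point): Black safety cap near the -x, -y corner of the lid: a disc 84 mm across with an upright grip bar on it, 62 mm long, 18 wide, 26 high. This point is on the turning axis at the disc's top, the foot of the bar (85 mm above the desk when up). Its x runs along the bar, z up; locked, the bar lies along the box's x. Fingertips gripping across the bar can push on the disc.
- coaster: Square dark red leather coaster, 98 x 98 x 6 mm, fixed to the desk; origin at the centre of its underside. The lighter goes here.
- stapler: Red and black stapler, 158 x 34 x 50 mm, loose on the desk, not to be disturbed; origin under its middle, long along its y.
- mug: Blue mug, 82 mm wide, 91 high, loose, not to be disturbed; origin under its middle, handle to its -y.
- pack0: Black battery pack, 60 mm long (its y) x 38 (its x) x 22 high with a grey label, about 120 g, lying flat on the desk; origin at the centre of its underside. Two to four packs are present, the others absent (None).
- pack1: Black battery pack, 60 mm long (its y) x 38 (its x) x 22 high with a grey label, about 120 g, lying flat on the desk; origin at the centre of its underside. Two to four packs are present, the others absent (None).
- pack2: Black battery pack, 60 mm long (its y) x 38 (its x) x 22 high with a grey label, about 120 g, lying flat on the desk; origin at the centre of its underside. Two to four packs are present, the others absent (None).
- pack3: Black battery pack, 60 mm long (its y) x 38 (its x) x 22 high with a grey label, about 120 g, lying flat on the desk; origin at the centre of its underside. Two to four packs are present, the others absent (None).
- box_floor (a point): Centre of the box's floor, axes as the box. On the floor lies one unseen loose thing that no reading reports: a brass lighter, 76 x 45 x 30 mm, 200 to 320 g, flat on its broad side (30 high), long side within 0.25 rad of the y axis, its centre within 20 mm of the mid line x = 0, from y = -35 to 22 mm.

How it is judged:
On the way, in this order (a step that is already met when the one before it is completed fails the run):
1. the safety cap is pressed and turned open (value of joint cap_turn above 1 rad), for 0.1 s.
2. the lid is slid open (value of joint lid above 0.14 m), for 0.2 s.
3. the lighter lies on the coaster, let go (contact force between coaster and anything else above 1.75 N and contact force between coaster and the fingers below 0.1 N), for 0.4 s.
4. every battery pack lies in the box (x of pack0 in the frame of box between -0.085 and 0.085 m and y of pack0 in the frame of box between -0.08 and 0.08 m and z of pack0 in the frame of box between 0.003 and 0.042 m and linear speed of each of pack0, pack1, pack2, pack3 below 0.03 m/s and x of pack1 in the frame of box between -0.085 and 0.085 m and y of pack1 in the frame of box between -0.08 and 0.08 m and z of pack1 in the frame of box between 0.003 and 0.042 m and x of pack2 in the frame of box between -0.085 and 0.085 m and y of pack2 in the frame of box between -0.08 and 0.08 m and z of pack2 in the frame of box between 0.003 and 0.042 m and x of pack3 in the frame of box between -0.085 and 0.085 m and y of pack3 in the frame of box between -0.08 and 0.08 m and z of pack3 in the frame of box between 0.003 and 0.042 m), for 0.3 s.
5. the lid is shut (value of joint lid below 0.005 m), for 0.1 s.
At the end, for the whole second after the job is handed in: Every battery pack present lies still within the box, the lighter rests with its weight (over 1.75 N) on the coaster, the lid is shut to 5 mm, the cap is turned back to within 0.12 rad and sprung up to within 1.5 mm (all of step 3 and all of step 4 and value of joint lid below 0.005 m and value of joint cap_turn below 0.12 rad and value of joint cap_press below 0.0015 m); the robot touches nothing.
It fails at once if the stapler is moved more than 30 mm (distance of stapler from where it was at the start of the episode above 0.03 m).
It fails at once if the mug is moved more than 30 mm (distance of mug from where it was at the start of the episode above 0.03 m).
Of pack0, pack1, pack2, pack3 only 2 to 4 are there at a start; the rules pass over those that are not, and their reading is None.
At some moment in a run one of pack0, pack1, pack2, pack3 may be knocked a few centimetres aside while the robot is not near it.
It also fails if it takes over 210 s, if anything falls off the work surface, if the arm or the gripper's body presses on something with over 40 N, if the wrist force passes 120 N, or if a joint passes its speed limit or range.

ROBOT

A 6-joint arm with a two-finger parallel gripper is mounted at the origin on the work surface; the furniture and walls round the work are solid. World frame = base frame: x ahead of the robot, y to its left, z up, the work surface at z = 0. Lengths are in m, angles in rad, forces in N, time in s.
With the tool pointing down it reaches from about 0.4 to 0.825 m from the base axis. Payload 7 kg.
Tool frame: the origin (TCP) lies at the very end of the fingers, on their centre line; the grasp point (between the pads) lies arm.hold_point_z behind it (arm.hold_point_z is the distance from the TCP to the grasp point, in m); z points along the fingers, y is the line along which they close (so a half turn about z gives the same grasp; the last joint's range is limited). The gripper opens to 88 mm and grips with 3 to 60 N. Pads are 19 mm wide; open, the fingers measure 130 mm over their backs; the gripper's body (78 mm by 193 mm) begins 47 mm behind the grasp point.
Start: joints at [1.595, 0.359, 0.012, 0, -1.224, -0.288], TCP at [0.176, 0.652, 0.227] pointing down, gripper open.
Joint ranges: [-3.07, 3.07], [-1.43, 2.12], [-1.02, 1.25], [-3.03, 1.67], [-3.05, -0], [-3.03, 3.03]. Speed limits (rad/s): [2.39, 2.39, 3.01, 3.14, 3.14, 3.14].

INTERFACE

Orientations are given as [roll, pitch, yaw] about the fixed x, y, z axes, in that order (R = Rz(yaw) Ry(pitch) Rx(roll)).
In Python, from station import arm gives the robot as it stands.
- The arm moves only by the shell command python3 nudge.py 'ROWS' [FORCE]. ROWS is a JSON list of rows, 1 to 20 of them, each of 5 numbers: the finger opening in m, then dx, dy, dz in m, then a turn about the tool's z in rad; each row is the pose to reach, as a shift and turn from the pose commanded when the command began, along the tool's axes at that moment; what a row does not reach only later rows make up. A row lasts 1/12 s, in which the tool goes at most 0.0417 m and 0.125 rad, less where a joint would pass 70% of its speed; a pose out of reach is approached as far as the arm can. The fingers move at their own pace and stop on an object; FORCE is the grip in N (left out, the last holds). Time passes only in rows, so rows that do not move let the fingers close. It prints the time, the measured TCP pose, the force, the opening and the grip force at its end.
- arm.get_state(): the state, without advancing time (a new reading comes with each control period).
- arm.grab_frame(name): name is "side" or "top"; returns the picture (480x640x3 uint8, red, green, blue); there is no depth.
- arm.camera_params(name): a dict with "fx", "fy", "cx", "cy" (pixels), "T" (4x4, takes a point from camera to world coordinates). Camera axes: x right, y down, z forward; pixel columns grow to the right and rows downward; lengths in m; the calibration is good to about 2 mm. A picture is of the moment at which its call begins. camera_params takes no time and is no camera call.
- arm.job_done(): hands the job in; it is judged then, once.
The state is a dict: "t": time; "q": joint angles; "qd": joint speeds; "joint_efforts": joint torques, N m; "eef_pos": TCP position; "ee_rot": TCP orientation; "force": force on the tool from outside, world axes, zero at the start; "moment": the same for the moment, N m; "width": finger opening in m; "gripper_force": force on a finger pad.
Only numpy, scipy, OpenCV 4.12 (cv2) and the standard library are available. Lean on these libraries where they do the work, as an engineer would, in place of code of your own. Each camera call takes 0.05 s, during which the arm holds its last target. There are 200 camera calls.

## Working session

There is one attempt and no reset: what is moved stays moved. The work goes in short steps, Python scripts to look and compute and a shell command to move; the robot and the scene stay as the last step left them, time stands still between calls to the robot, and variables do not carry over. Pictures are saved under pics/ and viewed, at most 14 in all, crops included, and the job is handed in when it is done.

```bash
ls; mkdir -p pics; python3 - <<'E'
from station import arm
import cv2
s=arm.get_state(); print(s, arm.hold_point_z)
for n in("top","side"):
    cv2.imwrite(f"pics/{n}0.png",arm.grab_frame(n)[:,:,::-1]); print(n,arm.camera_params(n))
E
```

```text
nudge.py
pics
station.py
{'t': 0.0, 'q': array([ 1.59514162e+00,  3.59365729e-01,  1.10703032e-02, -3.37366204e-04,
       -1.22408073e+00, -2.88110813e-01]), 'qd': array([-5.52066418e-04, -2.17614160e-03, -1.55660305e-05,  1.07015001e-04,
        5.60894094e-04, -7.31216118e-04]), 'joint_efforts': array([ 3.65491906e-04, -5.82710230e+01,  2.93077809e+01,  6.99805051e+00,
        7.07758343e-03, -1.36320973e-04]), 'eef_pos': array([0.17588032, 0.65118963, 0.22564364]), 'ee_rot': array([ 3.13998782e+00, -1.44860452e-04, -2.63880296e-01]), 'force': array([ 0.42984868,  0.41170207, -0.76080052]), 'moment': array([-0.06914686, -0.01105849,  0.01487128]), 'gripper_force': 0.0, 'width': 0.08748622383791196} 0.0188
top {'fx': 463.37221543256254, 'fy': 463.37221543256254, 'cx': 320.0905384343381, 'cy': 236.19764457928062, 'T': array([[-0.02884851, -0.98596794,  0.16442319,  0.22066166],
       [-0.9994596 ,  0.03104493,  0.01080376, -0.04816286],
       [-0.01575667, -0.16402266, -0.98633072,  1.32042262],
       [ 0.        ,  0.        ,  0.        ,  1.        ]])}
side {'fx': 597.404590550079, 'fy': 597.404590550079, 'cx': 311.5874837691566, 'cy': 241.21084294816686, 'T': array([[ 0.82463854, -0.35510903,  0.44030541, -0.20963388],
       [-0.56513863, -0.48379904,  0.66824907, -0.96438274],
       [-0.02428195, -0.79989753, -0.59964517,  0.92594346],
       [ 0.        ,  0.        ,  0.        ,  1.        ]])}
```
View pics/top0.png

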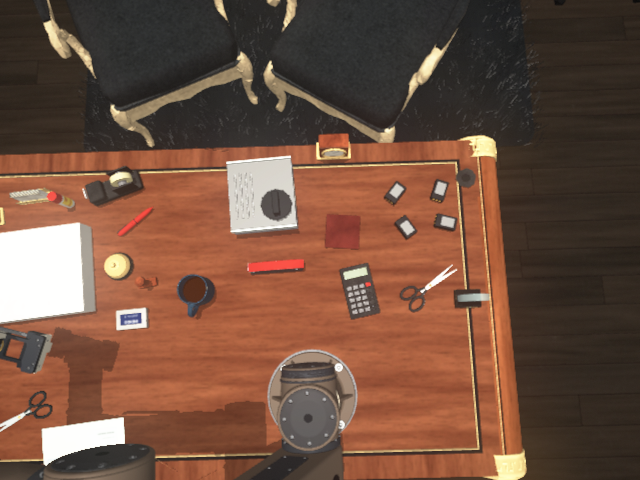

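View pics/side0.png

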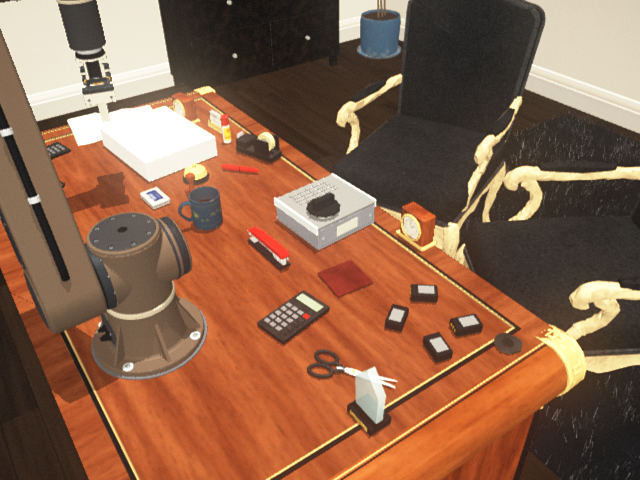

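The top view shows the box around (262,195) with its cap at (276,205) and the coaster at (343,231). It also shows four packs at (395,192), (440,190), (405,227) and (445,222), the stapler at (276,266) and the mug at (194,291). I'll zoom in to get exact corners.

```bash
python3 - <<'E'
import cv2
a=cv2.imread("pics/top0.png")[145:270,215:475]; cv2.imwrite("pics/topc.png",cv2.resize(a,None,fx=3,fy=3,interpolation=cv2.INTER_CUBIC))
a=cv2.imread("pics/side0.png")[170:370,270:490]; cv2.imwrite("pics/sidec.png",cv2.resize(a,None,fx=3,fy=3,interpolation=cv2.INTER_CUBIC))
E
```

View pics/topc.png

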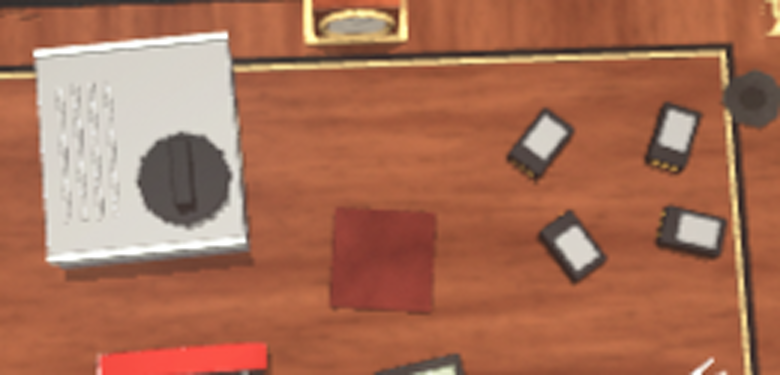

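View pics/sidec.png

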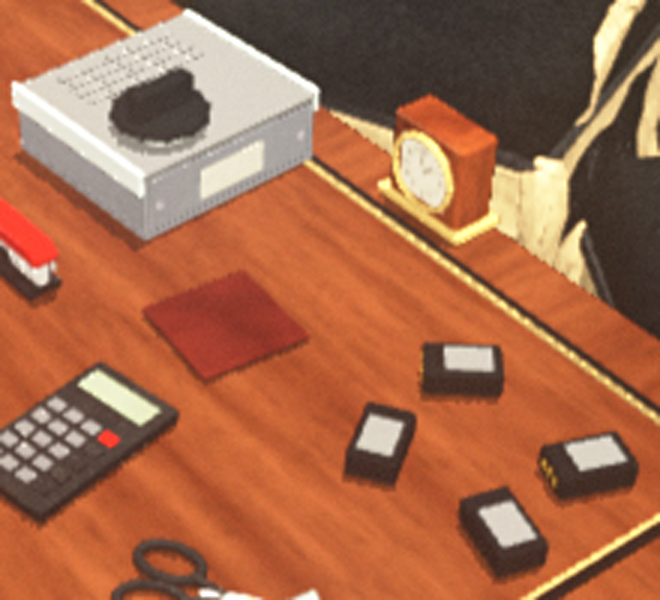

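The crops show the box rail corners in the top crop at (35,50), (227,33), (246,247) and (48,258). The coaster is the square (336,207) to (432,312), and all four packs are clear in both views. Next I'll fit box, coaster and pack poses to both views.

```bash
cat > h.py <<'E'
import numpy as np, cv2
from station import arm
from scipy.optimize import minimize
P={n:arm.camera_params(n) for n in("top","side")}
def proj(n,X):
    p=P[n];R=p["T"][:3,:3];c=(np.atleast_2d(X)-p["T"][:3,3])@R
    return np.c_[p["fx"]*c[:,0]/c[:,2]+p["cx"],p["fy"]*c[:,1]/c[:,2]+p["cy"]]
def ray(n,uv):
    p=P[n];d=p["T"][:3,:3]@[(uv[0]-p["cx"])/p["fx"],(uv[1]-p["cy"])/p["fy"],1];return p["T"][:3,3],d
def atz(n,uv,z):
    o,d=ray(n,uv);return o+d*(z-o[2])/d[2]
def tri(a,b):
    A=[];B=[]
    for n,uv in(("top",a),("side",b)):
        o,d=ray(n,uv);d=d/np.linalg.norm(d);M=np.eye(3)-np.outer(d,d);A.append(M);B.append(M@o)
    return np.linalg.lstsq(np.vstack(A),np.hstack(B),rcond=None)[0]
def cub(x,y,yaw,sx,sy,z0,z1):
    c,s=np.cos(yaw),np.sin(yaw)
    return np.array([[x+c*i*sx/2-s*j*sy/2,y+s*i*sx/2+c*j*sy/2,z] for i in(-1,1) for j in(-1,1) for z in(z0,z1)])
S=8
def fit(masks,dims,z0,z1,g):
    """masks: name->(full uint8 mask of this object only). dims sx,sy"""
    M={}
    for n,m in masks.items():
        ys,xs=np.nonzero(m);x0,x1,y0,y1=xs.min()-8,xs.max()+9,ys.min()-8,ys.max()+9
        M[n]=(cv2.resize(m[y0:y1,x0:x1].astype(np.float32),None,fx=S,fy=S,interpolation=cv2.INTER_LINEAR)>.5,x0,y0)
    def cost(v):
        t=0
        for n,(m,x0,y0) in M.items():
            uv=(proj(n,cub(v[0],v[1],v[2],*dims,z0,z1))-[x0-.5,y0-.5])*S
            r=np.zeros(m.shape,np.uint8);cv2.fillConvexPoly(r,cv2.convexHull(np.round(uv).astype(np.int32)),1)
            t+=1-(m&(r>0)).sum()/max(1,(m|(r>0)).sum())
        return t
    best=None
    for dy in np.arange(0,np.pi,np.pi/8):
        q=np.array([g[0],g[1],dy]);r=minimize(cost,q,method="Nelder-Mead",options=dict(initial_simplex=q+np.array([[0,0,0],[.01,0,0],[0,.01,0],[0,0,.3]]),xatol=1e-4,fatol=1e-4))
        if best is None or r.fun<best.fun:best=r
    return best.x,best.fun
def comps(n,img,lo,hi,zt=.011):
    im=img.astype(int);m=((im[...,0]-im[...,2])<38).astype(np.uint8)
    k,L,st,c=cv2.connectedComponentsWithStats(m);out=[]
    for i in range(1,k):
        if 90<st[i,4]<1500:
            w=atz(n,c[i],zt)[:2]
            if (w>lo).all() and (w<hi).all(): out.append((w,(L==i),st[i,4]))
    return out
def packs(lo=(.4,-.45),hi=(.85,-.12)):
    C={n:comps(n,arm.grab_frame(n),np.array(lo),np.array(hi)) for n in P};res=[]
    for w,m,a in C["top"]:
        j=min(C["side"],key=lambda e:np.linalg.norm(e[0]-w),default=None)
        ms={"top":m}
        if j is not None and np.linalg.norm(j[0]-w)<.03: ms["side"]=j[1]
        r=fit(ms,(.038,.060),0,.022,w);res.append((r[0].round(4),round(r[1],3),a,len(ms)))
    return res
E
python3 - <<'E'
from h import *
for r in packs(): print(r)
t=lambda u,v:np.array([215+u/3-.33,145+v/3-.33]); s=lambda u,v:np.array([270+u/3-.33,170+v/3-.33])
for a,b in [((336,207),(246,271)),((436,212),(308,338)),((432,312),(209,381)),((331,307),(145,315))]: print("coaster",tri(t(*a),s(*b)).round(4))
for a,b in [((246,239),(145,187)),((228,33),(318,88)),((35,50),(188,10)),((48,250),(14,84))]: print("rail",tri(t(*a),s(*b)).round(4), atz("top",t(*a),.07).round(4),atz("side",s(*b),.07).round(4))
print("label",tri(t(547,138),s(471,358)).round(4),tri(t(578,249),s(381,436)).round(4))
print("bar ends top",tri(t(180,139),s(183,78)).round(4),atz("top",t(180,139),.111),atz("top",t(184,205),.111))
print("disc", atz("top",t(185,180),.083))
E
```

```text
(array([ 0.5632, -0.3825,  1.1887]), np.float64(0.457), np.int32(255), 2)
(array([ 0.5598, -0.2537,  0.8759]), np.float64(0.384), np.int32(253), 2)
(array([ 0.4686, -0.3929, -0.328 ]), np.float64(0.374), np.int32(279), 2)
(array([ 0.4582, -0.2783,  2.2348]), np.float64(0.309), np.int32(280), 2)
coaster [ 5.067e-01 -5.480e-02 -4.000e-04]
coaster [ 0.497  -0.1506 -0.0009]
coaster [ 0.4018 -0.1439 -0.0014]
coaster [ 0.4099 -0.0471 -0.0051]
rail [0.4668 0.0304 0.0528] [0.4642 0.029  0.07  ] [0.4526 0.0111 0.07  ]
rail [0.6608 0.0425 0.0696] [0.6619 0.0418 0.07  ] [0.659  0.0422 0.07  ]
rail [0.6523 0.2251 0.0654] [0.6514 0.2237 0.07  ] [0.6469 0.2189 0.07  ]
rail [0.457  0.2141 0.0637] [0.4597 0.2109 0.07  ] [0.448 0.207 0.07 ]
label [ 0.5632 -0.2594  0.021 ] [ 0.4541 -0.2827  0.0197]
bar ends top [0.5495 0.0865 0.1002] [0.5495065  0.08384726 0.111     ] [0.48879572 0.08105236 0.111     ]
disc [0.51833971 0.08281961 0.083     ]
```

```bash
sed -i 's/<38)/<60)/' h.py; cat >> h.py <<'E'
def go(x,y,z,yaw=None):
    from scipy.spatial.transform import Rotation as Ro
    s=arm.get_state();R=Ro.from_euler("xyz",s["ee_rot"]).as_matrix();d=R.T@(np.array([x,y,z])-s["eef_pos"])
    t=0 if yaw is None else -((yaw-s["ee_rot"][2]+np.pi)%(2*np.pi)-np.pi)
    print("shift",d.round(4),"turn",round(t,3),"rows",int(np.ceil(max(np.linalg.norm(d)/.0417,abs(t)/.125))))
E
python3 - <<'E'
from h import *
for r in packs(): print(r)
im=arm.grab_frame("top").astype(int);m=((im[...,0]-im[...,2])<60).astype(np.uint8)
im2=arm.grab_frame("side").astype(int);m2=((im2[...,0]-im2[...,2])<40).astype(np.uint8)
ms={}
for n,mm,(u,v) in(("top",m,(250,215)),("side",m2,(350,200))):
    k,L,st,c=cv2.connectedComponentsWithStats(mm);l=L[v,u];print(n,st[l])
    if st[l,4]<15000: ms[n]=L==l
if ms: print("box",fit(ms,(.202,.182),0,.07,(.556,.127)))
im=arm.grab_frame("top").astype(int); m=((im[...,0]>70)&(im[...,1]<40)).astype(np.uint8)
go(.519,.0825,.2,.052)
E
```

```text
(array([ 0.5619, -0.3822,  1.2073]), np.float64(0.322), np.int32(285), 2)
(array([ 0.5601, -0.2544,  4.0088]), np.float64(0.229), np.int32(283), 2)
(array([ 0.4576, -0.2787,  2.1788]), np.float64(0.193), np.int32(305), 2)
(array([ 0.4681, -0.393 ,  2.8518]), np.float64(0.236), np.int32(310), 2)
top [    0   156   489   324 26108]
side [     0      0    640    250 104672]
shift [0.4795 0.46   0.0266] turn -0.316 rows 16
```

```bash
python3 nudge.py '[[0.045,0.4795,0.46,0.0266,-0.316],[0.045,0.4795,0.46,0.0266,-0.316],[0.045,0.4795,0.46,0.0266,-0.316],[0.045,0.4795,0.46,0.0266,-0.316],[0.045,0.4795,0.46,0.0266,-0.316],[0.045,0.4795,0.46,0.0266,-0.316],[0.045,0.4795,0.46,0.0266,-0.316],[0.045,0.4795,0.46,0.0266,-0.316],[0.045,0.4795,0.46,0.0266,-0.316],[0.045,0.4795,0.46,0.0266,-0.316],[0.045,0.4795,0.46,0.0266,-0.316],[0.045,0.4795,0.46,0.0266,-0.316],[0.045,0.4795,0.46,0.0266,-0.316],[0.045,0.4795,0.46,0.0266,-0.316],[0.045,0.4795,0.46,0.0266,-0.316],[0.045,0.4795,0.46,0.0266,-0.316],[0.045,0.4795,0.46,0.0266,-0.316],[0.045,0.4795,0.46,0.0266,-0.316],[0.045,0.4795,0.46,0.0266,-0.316],[0.045,0.4795,0.46,0.0266,-0.316]]' 40; python3 -c "
from h import *
go(.519,.0825,.089,.052);print(arm.get_state()['q'].round(3))"
```

```text
t: 2.12
eef_pos: [0.5187, 0.0832, 0.2001]
ee_rot: [-3.141, -0.0, 0.053]
force: [-0.4, 0.3, -0.3]
width: 0.0447
gripper_force: 0.0
shift [0.0002 0.0007 0.1111] turn 0.001 rows 3
[ 0.533  0.132 -0.355 -0.    -1.083  1.091]
```

```bash
python3 nudge.py '[[0.045,0,0,0.04,0],[0.045,0,0,0.08,0],[0.045,0,0,0.1,0],[0.045,0,0,0.11,0],[0.045,0,0,0.11,0],[0.01,0,0,0.11,0],[0.01,0,0,0.11,0],[0.01,0,0,0.11,0],[0.01,0,0,0.11,0],[0.01,0,0,0.11,0],[0.01,0,0,0.11,0]]' 40; python3 nudge.py '[[0.01,0,0,0.004,0],[0.01,0,0,0.008,0],[0.01,0,0,0.012,0],[0.01,0,0,0.014,0],[0.01,0,0,0.014,0],[0.01,0,0,0.014,0]]'
```

```text
t: 3.03
eef_pos: [0.5196, 0.0832, 0.0908]
ee_rot: [-3.14, -0.002, 0.052]
force: [-1.1, 4.2, 1.4]
width: 0.0178
gripper_force: 40.0
t: 3.53
eef_pos: [0.5214, 0.0833, 0.0806]
ee_rot: [-3.141, -0.006, 0.055]
force: [-12.5, 3.3, 40.1]
width: 0.0177
gripper_force: 40.0
```

```bash
python3 nudge.py '[[0.01,0,0,0,-0.12],[0.01,0,0,0,-0.24],[0.01,0,0,0,-0.36],[0.01,0,0,0,-0.48],[0.01,0,0,0,-0.6],[0.01,0,0,0,-0.72],[0.01,0,0,0,-0.84],[0.01,0,0,0,-0.96],[0.01,0,0,0,-1.08],[0.01,0,0,0,-1.17],[0.01,0,0,0,-1.2],[0.01,0,0,0,-1.2],[0.01,0,0,0,-1.2],[0.01,0,0,0,-1.2]]'; python3 -c "
from h import *
print(arm.get_state())"
```

```text
t: 4.7
eef_pos: [0.5202, 0.0848, 0.0805]
ee_rot: [3.138, -0.005, 1.254]
force: [-19.5, 12.5, 44.9]
width: 0.0176
gripper_force: 40.1
{'t': 4.7, 'q': array([ 5.33517354e-01,  2.60517060e-01, -5.05718789e-01, -8.59853189e-04,
       -7.98930338e-01,  2.29169656e+00]), 'qd': array([-0.00210683, -0.00041624, -0.00255977,  0.00181792,  0.00051448,
       -0.00011252]), 'joint_efforts': array([-8.20799410e+00, -2.29317766e+01,  1.50873935e+01,  6.37061030e+00,
        4.12189633e+00, -4.44552134e-03]), 'eef_pos': array([0.52019563, 0.0847669 , 0.08047318]), 'ee_rot': array([ 3.13834193, -0.00463822,  1.25382713]), 'force': array([-19.4801964 ,  12.4767861 ,  44.92459501]), 'moment': array([4.94202755, 7.60574471, 0.05499011]), 'gripper_force': 40.108570754528046, 'width': 0.017590295556527427}
```

```bash
python3 nudge.py '[[0.01,0,0,-0.005,0],[0.01,0,0,-0.01,0],[0.01,0,0,-0.011,0]]'; python3 -c "
from h import *
go(.510,.247,.09)"
```

```text
t: 4.95
eef_pos: [0.5199, 0.0848, 0.0884]
ee_rot: [3.14, -0.005, 1.252]
force: [-2.7, 11.5, 2.3]
width: 0.0178
gripper_force: 40.0
shift [ 0.151  -0.0601 -0.0009] turn 0 rows 4
```

```bash
python3 - <<'E'
from h import *
im=arm.grab_frame("top")[140:290,190:390,::-1];cv2.imwrite("pics/t2.png",cv2.resize(im,None,fx=3,fy=3,interpolation=cv2.INTER_CUBIC))
E
python3 nudge.py '[[0.01,0.02,-0.008,0,0],[0.01,0.045,-0.018,0,0],[0.01,0.075,-0.03,0,0],[0.01,0.105,-0.042,0,0],[0.01,0.13,-0.052,0,0],[0.01,0.147,-0.0585,0,0],[0.01,0.151,-0.06,0,0],[0.01,0.151,-0.06,0,0],[0.01,0.151,-0.06,0,0]]'
```

```text
t: 5.75
eef_pos: [0.5092, 0.245, 0.0871]
ee_rot: [3.142, -0.0, 1.253]
force: [-2.8, 1.9, 4.8]
width: 0.0178
gripper_force: 40.0
```

```bash
python3 nudge.py '[[0.01,0.003,-0.001,0,0],[0.01,0.0055,-0.0022,0,0],[0.01,0.0055,-0.0022,0,0],[0.05,0.0055,-0.0022,0,0],[0.05,0.0055,-0.0022,0,0],[0.05,0.0055,-0.0022,0,0],[0.05,0.0055,-0.0022,-0.04,0],[0.05,0.0055,-0.0022,-0.08,0],[0.05,0.0055,-0.0022,-0.12,0],[0.05,0.0055,-0.0022,-0.13,0],[0.05,0.0055,-0.0022,-0.13,0]]'; python3 - <<'E'
from h import *
for n,(a,b,c,d) in dict(top=(140,250,200,300),side=(160,260,250,390)).items():
  im=arm.grab_frame(n)[a:b,c:d,::-1];cv2.imwrite(f"pics/{n}3.png",cv2.resize(im,None,fx=4,fy=4,interpolation=cv2.INTER_CUBIC))
E
```

```text
t: 6.67
eef_pos: [0.5109, 0.252, 0.2214]
ee_rot: [3.137, -0.007, 1.253]
force: [-0.1, 0.1, -0.9]
width: 0.0499
gripper_force: 0.0
```

View pics/top3.png

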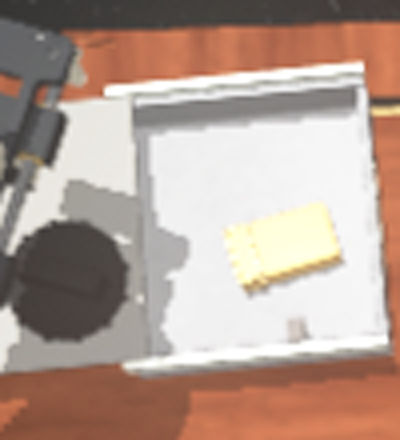

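View pics/side3.png

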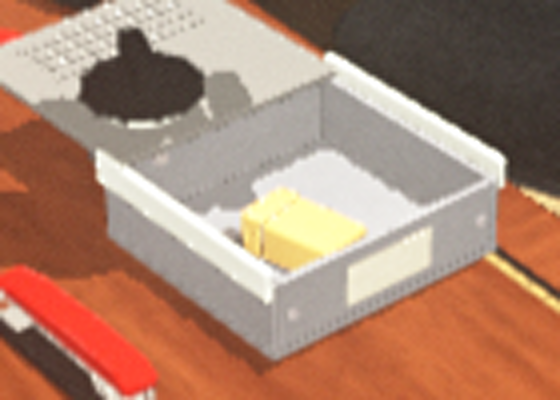

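With the lid open, the lighter shows in the top crop at about (285,248) of the 4x crop, lying on the floor with its long side near the box's y. The keeper is at (297,328). I'll measure the lighter's pose, then confirm it by touch before gripping.

```bash
python3 - <<'E'
from h import *
im=arm.grab_frame("top").astype(int)[:,:,:3]
m=((im[...,0]-im[...,2]>40)&(im[...,1]>150)).astype(np.uint8); m[:180]=0;m[225:]=0;m[:,:250]=0;m[:,292:]=0
ys,xs=np.nonzero(m);print(m.sum(),xs.min(),xs.max(),ys.min(),ys.max())
c=atz("top",(xs.mean(),ys.mean()),.03);print(c)
r=fit({"top":m},(.045,.076),.006,.036,c[:2]);print(r)
e=np.array([np.cos(.056),np.sin(.056)]);b=np.array([.556,.1268])
d=r[0][:2]-b;print("box frame",d@e,d@[-e[1],e[0]],r[0][2]-.056)
t=lambda u,v:np.array([200+u/4-.375,140+v/4-.375]); s=lambda u,v:np.array([250+u/4-.375,160+v/4-.375])
print("top corners",tri(t(325,203),s(365,228)),tri(t(225,228),s(285,187)))
for q,z in(((363,65),.07),((389,350),.07),((135,375),.07),((105,88),.07)): print(atz("top",t(*q),z).round(4))
x,y,w=r[0];w=w%np.pi; w=w-np.pi if w>2 else w
go(x,y,.12,w)
E
```

```text
152 256 284 191 212
[0.5364436 0.1040161 0.03     ]
(array([0.54453459, 0.10642451, 0.2607461 ]), np.float64(0.6925619834710743))
box frame -0.01258786771786891 -0.019701822280092002 0.2047460993202579
top corners [0.57132247 0.07513036 0.03183589] [0.55609778 0.14670079 0.03181316]
[0.6613 0.0427 0.07  ]
[0.4564 0.0286 0.07  ]
[0.4445 0.2034 0.07  ]
[0.6506 0.225  0.07  ]
shift [-0.1254  0.0794  0.0962] turn 0.991 rows 8
```

```bash
python3 - <<'E'
from h import *
im=arm.grab_frame("top").astype(int)[:,:,:3]
for th in(15,25):
  m=((im[...,0]-im[...,2]>th)&(im[...,1]>110)).astype(np.uint8); m[:185]=0;m[218:]=0;m[:,:250]=0;m[:,290:]=0
  k,L,st,_=cv2.connectedComponentsWithStats(m);l=1+st[1:,4].argmax();m=(L==l).astype(np.uint8)
  ys,xs=np.nonzero(m);print(m.sum(),xs.min(),xs.max(),ys.min(),ys.max())
  r=fit({"top":m},(.045,.076),.006,.036,(.543,.106));print(r)
go(.5425,.1065,.1,.22)
E
```

```text
455 256 285 190 212
(array([0.54385014, 0.10578135, 0.26183621]), np.float64(0.06981532719902195))
427 256 285 191 212
(array([0.54433626, 0.10618029, 3.43274359]), np.float64(0.11747953008187972))
shift [-0.1256  0.0776  0.1158] turn 1.032 rows 9
```

```bash
python3 nudge.py '[[0,-0.03,0.02,0,0.12],[0,-0.06,0.04,0,0.24],[0,-0.09,0.06,0,0.36],[0,-0.125,0.078,0.02,0.48],[0,-0.125,0.078,0.06,0.6],[0,-0.125,0.078,0.06,0.72],[0,-0.125,0.078,0.06,0.84],[0,-0.125,0.078,0.06,0.96],[0,-0.125,0.078,0.06,1.08],[0,-0.125,0.078,0.06,1.2],[0,-0.125,0.078,0.06,1.32],[0,-0.125,0.078,0.06,1.44],[0,-0.125,0.078,0.06,1.56],[0,-0.125,0.078,0.06,1.68],[0,-0.125,0.078,0.06,1.8],[0,-0.125,0.078,0.06,1.92],[0,-0.125,0.078,0.06,2.04],[0,-0.125,0.078,0.06,2.16],[0,-0.125,0.078,0.06,2.28],[0,-0.125,0.078,0.06,2.4]]' 30; python3 nudge.py '[[0,0,0,0.03,0.12],[0,0,0,0.06,0.17],[0,0,0,0.08,0.17],[0,0,0,0.08,0.17],[0,0,0,0.08,0.17]]'; python3 -c "
from h import *
go(.5435,.106,.042,-1.32);print(arm.get_state()['q'].round(2))"
```

```text
t: 8.53
eef_pos: [0.5431, 0.1071, 0.1554]
ee_rot: [3.139, -0.0, -1.154]
force: [0.4, 0.9, 0.8]
width: -0.0001
gripper_force: 0.0
t: 8.95
eef_pos: [0.5428, 0.1067, 0.0754]
ee_rot: [3.137, -0.001, -1.317]
force: [-0.6, 0.2, 0.9]
width: 0.0006
gripper_force: 0.0
shift [ 0.0008 -0.0006  0.0334] turn 0.003 rows 1
[ 0.55  0.31 -0.45  0.   -0.82 -0.29]
```

Feel for the top with closed fingers. Expected contact is near z = 0.036.

```bash
python3 nudge.py '[[0,0,0,0.012,0],[0,0,0,0.022,0],[0,0,0,0.03,0],[0,0,0,0.034,0],[0,0,0,0.036,0],[0,0,0,0.038,0],[0,0,0,0.0395,0],[0,0,0,0.0395,0]]'
```

```text
t: 9.62
eef_pos: [0.5439, 0.1075, 0.0375]
ee_rot: [-3.141, 0.0, -1.318]
force: [0.3, -0.1, 0.3]
width: 0.0004
gripper_force: 0.0
```

```bash
python3 nudge.py '[[0,0,0,0.001,0],[0,0,0,0.002,0],[0,0,0,0.003,0],[0,0,0,0.003,0],[0,0,0,0.003,0]]'
```

```text
t: 10.03
eef_pos: [0.5442, 0.1076, 0.0362]
ee_rot: [-3.14, -0.0, -1.317]
force: [-6.4, 0.6, 16.2]
width: 0.0003
gripper_force: 8.0
```

Contact came at z = 0.036, so the lighter is there. I'll open, descend and grip.

```bash
python3 nudge.py '[[0.064,0,0,-0.03,0],[0.064,0,0,-0.04,0],[0.064,0,0,-0.04,0],[0.064,0,0,-0.04,0],[0.064,0,0,-0.04,0],[0.064,0,0,-0.04,0],[0.064,0,0,-0.02,0],[0.064,0,0,0.005,0],[0.064,0,0,0.016,0],[0.064,0,0,0.021,0],[0.064,0,0,0.021,0],[0.064,0,0,0.021,0]]'; python3 nudge.py '[[0.03,0,0,0,0],[0.03,0,0,0,0],[0.03,0,0,0,0],[0.03,0,0,0,0],[0.03,0,0,0,0],[0.03,0,0,0,0]]' 40
```

```text
t: 11.03
eef_pos: [0.5436, 0.1073, 0.0131]
ee_rot: [3.14, -0.0, -1.318]
force: [-0.2, -0.6, 0.4]
width: 0.0637
gripper_force: 0.0
t: 11.53
eef_pos: [0.5441, 0.1076, 0.014]
ee_rot: [-3.141, 0.0, -1.318]
force: [-1.8, -0.5, 3.6]
width: 0.0417
gripper_force: 40.0
```

```bash
python3 nudge.py '[[0.03,0,0,-0.02,0],[0.03,0,0,-0.05,0],[0.03,0,0,-0.09,0],[0.03,0,0,-0.13,0],[0.03,0,0,-0.135,0],[0.03,0,0,-0.135,0]]'; python3 -c "
from h import *
go(.454,-.099,.13,-1.47)"
```

```text
t: 12.03
eef_pos: [0.5454, 0.1084, 0.1516]
ee_rot: [-3.135, 0.002, -1.318]
force: [-0.3, 0.2, -3.0]
width: 0.0418
gripper_force: 40.0
shift [0.1779 0.1406 0.0204] turn 0.152 rows 6
```

```bash
python3 nudge.py '[[0.03,0.03,0.023,0,0.1],[0.03,0.06,0.047,0,0.15],[0.03,0.09,0.07,0,0.15],[0.03,0.12,0.094,0,0.15],[0.03,0.15,0.117,0,0.15],[0.03,0.178,0.14,0,0.15],[0.03,0.178,0.14,0.03,0.15],[0.03,0.178,0.14,0.07,0.15],[0.03,0.178,0.14,0.1,0.15],[0.03,0.178,0.14,0.115,0.15],[0.03,0.178,0.14,0.125,0.15],[0.03,0.178,0.14,0.125,0.15],[0.03,0.178,0.14,0.125,0.15]]';python3 -c "
from h import *
go(.454,-.099,.015,-1.47)"
```

```text
t: 13.12
eef_pos: [0.4514, -0.1002, 0.0221]
ee_rot: [3.138, -0.0, -1.468]
force: [0.9, 0.6, -1.4]
width: 0.0417
gripper_force: 40.0
shift [-0.0009 -0.0027  0.0071] turn 0.002 rows 1
```

```bash
python3 nudge.py '[[0.03,0,-0.002,0.004,0],[0.03,0,-0.002,0.007,0],[0.03,0,-0.002,0.0085,0],[0.03,0,-0.002,0.0085,0],[0.064,0,-0.002,0.0085,0],[0.064,0,-0.002,0.0085,0],[0.064,0,-0.002,0.0085,0],[0.064,0,-0.002,0.0085,0],[0.064,0,-0.002,-0.02,0],[0.064,0,-0.002,-0.06,0],[0.064,0,-0.002,-0.1,0],[0.064,0,-0.002,-0.13,0],[0.064,0,-0.002,-0.13,0],[0.064,0,-0.002,-0.13,0],[0.064,0,-0.002,-0.13,0],[0.064,0,-0.002,-0.13,0]]'; python3 - <<'E'
from h import *
im=arm.grab_frame("side")[170:370,270:490,::-1];cv2.imwrite("pics/s4.png",cv2.resize(im,None,fx=3,fy=3,interpolation=cv2.INTER_CUBIC))
for r in packs(): print(r)
go(.454,-.25,.15)
E
```

```text
t: 14.45
eef_pos: [0.454, -0.0998, 0.1525]
ee_rot: [3.14, 0.0, -1.468]
force: [-0.4, -0.1, 0.2]
width: 0.064
gripper_force: 0.0
(array([ 0.5624, -0.3823,  4.368 ]), np.float64(0.314), np.int32(289), 2)
(array([ 0.5601, -0.2543,  0.8622]), np.float64(0.205), np.int32(297), 2)
(array([ 0.4679, -0.3928, -0.2834]), np.float64(0.225), np.int32(315), 2)
(array([ 0.4577, -0.2787,  2.1761]), np.float64(0.183), np.int32(315), 2)
shift [0.1494 0.0157 0.0025] turn 0 rows 4
```

View pics/s4.png

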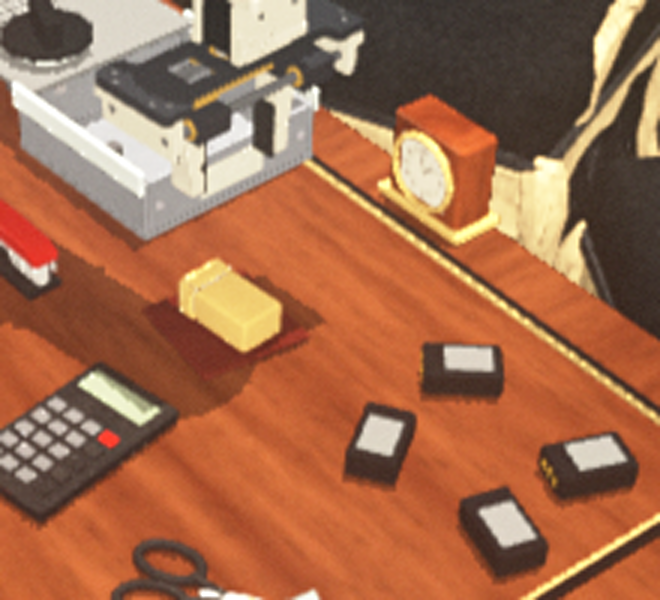

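The lighter lies on the coaster at (230,305) in the crop, and the four packs haven't moved. Next is pack A at (0.560, -0.254).

```bash
python3 -c "
from h import *
go(.5601,-.2543,.06,-.706)"
```

```text
shift [ 0.1645 -0.0896  0.0923] turn -0.762 rows 7
```

```bash
python3 nudge.py '[[0.06,0.035,-0.019,0,-0.12],[0.06,0.07,-0.038,0,-0.24],[0.06,0.105,-0.057,0,-0.36],[0.06,0.14,-0.076,0.01,-0.48],[0.06,0.1645,-0.0896,0.03,-0.6],[0.06,0.1645,-0.0896,0.06,-0.72],[0.06,0.1645,-0.0896,0.08,-0.762],[0.06,0.1645,-0.0896,0.0923,-0.762],[0.06,0.1645,-0.0896,0.0923,-0.762],[0.06,0.1645,-0.0896,0.0923,-0.762]]'; python3 -c "
from h import *
go(.5601,-.2543,.004,-.706)"
```

```text
t: 15.43
eef_pos: [0.5602, -0.2542, 0.0599]
ee_rot: [3.14, 0.002, -0.706]
force: [-0.3, -0.3, 0.1]
width: 0.06
gripper_force: 0.0
shift [0.0002 0.0001 0.0559] turn -0.0 rows 2
```

```bash
python3 nudge.py '[[0.06,0,0,0.025,0],[0.06,0,0,0.045,0],[0.06,0,0,0.055,0],[0.06,0,0,0.0555,0],[0.06,0,0,0.0555,0],[0.02,0,0,0.0555,0],[0.02,0,0,0.0555,0],[0.02,0,0,0.0555,0],[0.02,0,0,0.0555,0],[0.02,0,0,0.0555,0],[0.02,0,0,0.04,0],[0.02,0,0,0,0],[0.02,0,0,-0.04,0],[0.02,0,0,-0.07,0],[0.02,0,0,-0.07,0],[0.02,0,0,-0.07,0]]' 30; python3 -c "
from h import *
go(.5941,.0815,.13,-1.515)"
```

```text
t: 16.77
eef_pos: [0.562, -0.2542, 0.1334]
ee_rot: [-3.139, -0.004, -0.706]
force: [-0.1, -0.6, -2.0]
width: 0.0377
gripper_force: 30.0
shift [-0.1934 -0.2763  0.0035] turn 0.809 rows 9
```

```bash
python3 nudge.py '[[0.02,-0.0215,-0.0307,0,0.1],[0.02,-0.043,-0.0614,0,0.2],[0.02,-0.0645,-0.092,0,0.3],[0.02,-0.086,-0.1228,0,0.4],[0.02,-0.1075,-0.1535,0,0.5],[0.02,-0.129,-0.184,0,0.6],[0.02,-0.1505,-0.215,0,0.7],[0.02,-0.172,-0.2456,0,0.809],[0.02,-0.1934,-0.2763,0,0.809],[0.02,-0.1934,-0.2763,0,0.809],[0.02,-0.1934,-0.2763,0,0.809]]'; python3 -c "
from h import *
go(.5941,.0815,.0115,-1.515)"
```

```text
t: 17.68
eef_pos: [0.5919, 0.0834, 0.1292]
ee_rot: [3.139, -0.001, -1.512]
force: [0.0, -0.6, -1.2]
width: 0.0376
gripper_force: 30.0
shift [ 0.002  -0.0024  0.1177] turn 0.003 rows 3
```

```bash
python3 nudge.py '[[0.02,0.002,-0.002,0.035,0],[0.02,0.002,-0.002,0.07,0],[0.02,0.002,-0.002,0.095,0],[0.02,0.002,-0.002,0.11,0],[0.02,0.002,-0.002,0.117,0],[0.02,0.002,-0.002,0.117,0],[0.052,0.002,-0.002,0.117,0],[0.052,0.002,-0.002,0.117,0],[0.052,0.002,-0.002,0.117,0],[0.052,0.002,-0.002,0.117,0],[0.052,0.002,-0.002,0.09,0],[0.052,0.002,-0.002,0.05,0],[0.052,0.002,-0.002,0.01,0],[0.052,0.002,-0.002,0,0],[0.052,0.002,-0.002,0,0],[0.052,0.002,-0.002,0,0]]'; python3 -c "
from h import *
for r in packs(): print(r)
go(.5622,-.3823,.13,-.356)"
```

```text
t: 19.02
eef_pos: [0.5955, 0.08, 0.1325]
ee_rot: [-3.139, 0.001, -1.515]
force: [-0.5, 0.1, 0.3]
width: 0.0517
gripper_force: 0.0
(array([ 0.5622, -0.3823,  1.195 ]), np.float64(0.353), np.int32(275), 2)
(array([ 0.458 , -0.2784, -0.964 ]), np.float64(0.226), np.int32(295), 2)
(array([ 0.4677, -0.3937,  2.8528]), np.float64(0.261), np.int32(299), 2)
shift [0.4593 0.0579 0.0006] turn -1.159 rows 12
```

```bash
python3 nudge.py '[[0.06,0.038,0.005,0,-0.1],[0.06,0.076,0.01,0,-0.2],[0.06,0.114,0.014,0,-0.3],[0.06,0.152,0.019,0,-0.4],[0.06,0.19,0.024,0,-0.5],[0.06,0.228,0.029,0,-0.6],[0.06,0.266,0.033,0,-0.7],[0.06,0.304,0.038,0,-0.8],[0.06,0.342,0.043,0,-0.9],[0.06,0.38,0.048,0,-1],[0.06,0.42,0.053,0,-1.1],[0.06,0.459,0.058,0,-1.159],[0.06,0.459,0.058,0.03,-1.159],[0.06,0.459,0.058,0.06,-1.159],[0.06,0.459,0.058,0.07,-1.159],[0.06,0.459,0.058,0.07,-1.159]]'; python3 -c "
from h import *
go(.5622,-.3823,.004,-.356)"
```

```text
t: 20.45
eef_pos: [0.5598, -0.3808, 0.0564]
ee_rot: [-3.141, 0.008, -0.357]
force: [0.6, 0.3, -0.3]
width: 0.0603
gripper_force: 0.0
shift [0.0032 0.0006 0.0524] turn -0.001 rows 2
```

```bash
python3 nudge.py '[[0.06,0.001,0,0.025,0],[0.06,0.001,0,0.045,0],[0.06,0.001,0,0.052,0],[0.06,0.001,0,0.052,0],[0.06,0.001,0,0.052,0],[0.02,0.001,0,0.052,0],[0.02,0.001,0,0.052,0],[0.02,0.001,0,0.052,0],[0.02,0.001,0,0.052,0],[0.02,0.001,0,0.052,0],[0.02,0.001,0,0.03,0],[0.02,0.001,0,0,0],[0.02,0.001,0,-0.04,0],[0.02,0.001,0,-0.075,0],[0.02,0.001,0,-0.075,0],[0.02,0.001,0,-0.075,0]]'; python3 -c "
from h import *
go(.5223,.0775,.13,-1.515)"
```

```text
t: 21.78
eef_pos: [0.565, -0.3826, 0.139]
ee_rot: [-3.141, -0.005, -0.356]
force: [-0.2, -0.5, -2.3]
width: 0.0376
gripper_force: 30.0
shift [-0.2004 -0.4164  0.0081] turn 1.159 rows 12
```

```bash
python3 nudge.py '[[0.02,-0.0165,-0.0345,0,0.1],[0.02,-0.033,-0.069,0,0.2],[0.02,-0.05,-0.1035,0,0.3],[0.02,-0.0667,-0.138,0,0.4],[0.02,-0.083,-0.173,0,0.5],[0.02,-0.1,-0.2075,0,0.6],[0.02,-0.1165,-0.242,0,0.7],[0.02,-0.133,-0.277,0,0.8],[0.02,-0.15,-0.3115,0,0.9],[0.02,-0.1667,-0.346,0,1],[0.02,-0.183,-0.381,0,1.1],[0.02,-0.2,-0.4164,0,1.159],[0.02,-0.2,-0.4164,0,1.159],[0.02,-0.2,-0.4164,0,1.159],[0.02,-0.2,-0.4164,0,1.159]]'; python3 -c "
from h import *
go(.5223,.0775,.0115,-1.515)"
```

```text
t: 23.03
eef_pos: [0.5203, 0.0777, 0.135]
ee_rot: [3.139, -0.001, -1.513]
force: [-0.7, -0.8, -2.0]
width: 0.0372
gripper_force: 30.0
shift [ 0.0003 -0.0022  0.1235] turn 0.002 rows 3
```

```bash
python3 nudge.py '[[0.02,0.001,-0.002,0.035,0],[0.02,0.001,-0.002,0.07,0],[0.02,0.001,-0.002,0.1,0],[0.02,0.001,-0.002,0.116,0],[0.02,0.001,-0.002,0.123,0],[0.02,0.001,-0.002,0.123,0],[0.052,0.001,-0.002,0.123,0],[0.052,0.001,-0.002,0.123,0],[0.052,0.001,-0.002,0.123,0],[0.052,0.001,-0.002,0.123,0],[0.052,0.001,-0.002,0.09,0],[0.052,0.001,-0.002,0.05,0],[0.052,0.001,-0.002,0.01,0],[0.052,0.001,-0.002,0,0],[0.052,0.001,-0.002,0,0],[0.052,0.001,-0.002,0,0]]'; python3 -c "
from h import *
for r in packs(): print(r)
im=arm.grab_frame('top')[140:260,200:480,::-1];cv2.imwrite('pics/t5.png',cv2.resize(im,None,fx=2.8,fy=2.8,interpolation=cv2.INTER_CUBIC))
go(.468,-.393,.13,-1.857)"
```

```text
t: 24.37
eef_pos: [0.5238, 0.0773, 0.1373]
ee_rot: [-3.139, 0.002, -1.515]
force: [-0.3, 0.7, -0.4]
width: 0.0519
gripper_force: 0.0
(array([ 0.4576, -0.2787,  2.1785]), np.float64(0.195), np.int32(306), 2)
(array([ 0.4681, -0.3934, -0.2912]), np.float64(0.237), np.int32(310), 2)
shift [0.4658 0.0807 0.0055] turn 0.342 rows 12
```

View pics/t5.png

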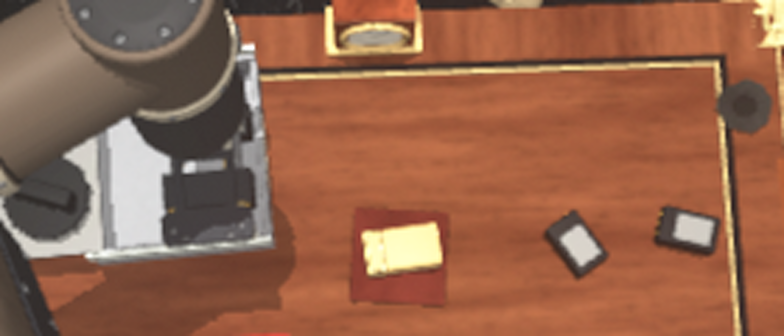

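The lighter is centred on the coaster at (402,250), and two packs are left at (576,244) and (690,230). I'll take pack C.

```bash
python3 nudge.py '[[0.06,0.039,0.0067,0,0.03],[0.06,0.078,0.0134,0,0.06],[0.06,0.1165,0.02,0,0.09],[0.06,0.155,0.027,0,0.12],[0.06,0.194,0.0336,0,0.15],[0.06,0.233,0.04,0,0.18],[0.06,0.272,0.047,0,0.21],[0.06,0.31,0.054,0,0.24],[0.06,0.349,0.06,0,0.27],[0.06,0.388,0.067,0,0.3],[0.06,0.427,0.074,0,0.342],[0.06,0.4658,0.0807,0,0.342],[0.06,0.4658,0.0807,0.03,0.342],[0.06,0.4658,0.0807,0.06,0.342],[0.06,0.4658,0.0807,0.075,0.342],[0.06,0.4658,0.0807,0.075,0.342],[0.06,0.4658,0.0807,0.075,0.342]]'; python3 -c "
from h import *
go(.468,-.3932,.004,-1.857)"
```

```text
t: 25.93
eef_pos: [0.4678, -0.3924, 0.0595]
ee_rot: [3.138, 0.0, -1.857]
force: [0.1, -0.3, 1.0]
width: 0.0599
gripper_force: 0.0
shift [ 0.0008 -0.0006  0.0555] turn 0.0 rows 2
```

```bash
python3 nudge.py '[[0.06,0,0,0.025,0],[0.06,0,0,0.045,0],[0.06,0,0,0.055,0],[0.06,0,0,0.055,0],[0.06,0,0,0.055,0],[0.02,0,0,0.055,0],[0.02,0,0,0.055,0],[0.02,0,0,0.055,0],[0.02,0,0,0.055,0],[0.02,0,0,0.055,0],[0.02,0,0,0.03,0],[0.02,0,0,0,0],[0.02,0,0,-0.04,0],[0.02,0,0,-0.075,0],[0.02,0,0,-0.075,0],[0.02,0,0,-0.075,0]]'; python3 -c "
from h import *
go(.5903,.1494,.13,-1.515)"
```

```text
t: 27.27
eef_pos: [0.4702, -0.3932, 0.1389]
ee_rot: [-3.136, -0.001, -1.857]
force: [0.2, 0.5, -1.7]
width: 0.0377
gripper_force: 30.0
shift [-0.5544  0.0378  0.0084] turn -0.342 rows 14
```

```bash
python3 nudge.py '[[0.02,-0.0395,0.0027,0,-0.03],[0.02,-0.079,0.0054,0,-0.06],[0.02,-0.1185,0.008,0,-0.09],[0.02,-0.158,0.0108,0,-0.12],[0.02,-0.1975,0.0135,0,-0.15],[0.02,-0.237,0.0162,0,-0.18],[0.02,-0.2765,0.0189,0,-0.21],[0.02,-0.316,0.0216,0,-0.24],[0.02,-0.3555,0.0243,0,-0.27],[0.02,-0.395,0.027,0,-0.3],[0.02,-0.4345,0.0297,0,-0.342],[0.02,-0.474,0.0324,0,-0.342],[0.02,-0.5135,0.035,0,-0.342],[0.02,-0.5544,0.0378,0,-0.342],[0.02,-0.5544,0.0378,0,-0.342],[0.02,-0.5544,0.0378,0,-0.342],[0.02,-0.5544,0.0378,0,-0.342]]'; python3 -c "
from h import *
go(.5903,.1494,.0115,-1.515)"
```

```text
t: 28.68
eef_pos: [0.5879, 0.1497, 0.1344]
ee_rot: [3.139, -0.001, -1.514]
force: [-0.3, -0.4, -0.7]
width: 0.0377
gripper_force: 30.0
shift [ 0.0003 -0.0027  0.1229] turn 0.001 rows 3
```

```bash
python3 nudge.py '[[0.02,0,-0.002,0.035,0],[0.02,0,-0.002,0.07,0],[0.02,0,-0.002,0.1,0],[0.02,0,-0.002,0.116,0],[0.02,0,-0.002,0.1225,0],[0.02,0,-0.002,0.1225,0],[0.052,0,-0.002,0.1225,0],[0.052,0,-0.002,0.1225,0],[0.052,0,-0.002,0.1225,0],[0.052,0,-0.002,0.1225,0],[0.052,0,-0.002,0.09,0],[0.052,0,-0.002,0.05,0],[0.052,0,-0.002,0.01,0],[0.052,0,-0.002,0,0],[0.052,0,-0.002,0,0],[0.052,0,-0.002,0,0]]'; python3 -c "
from h import *
for r in packs(): print(r)
go(.4578,-.2786,.13,-2.537)"
```

```text
t: 30.02
eef_pos: [0.5914, 0.1503, 0.1375]
ee_rot: [-3.139, 0.002, -1.515]
force: [-0.4, -0.4, 0.4]
width: 0.0522
gripper_force: 0.0
(array([ 0.4581, -0.2787,  2.1972]), np.float64(0.234), np.int32(293), 2)
shift [0.4203 0.1562 0.0057] turn 1.022 rows 11
```

```bash
python3 nudge.py '[[0.06,0.035,0.013,0,0.09],[0.06,0.07,0.026,0,0.18],[0.06,0.105,0.039,0,0.27],[0.06,0.14,0.052,0,0.36],[0.06,0.175,0.065,0,0.45],[0.06,0.21,0.078,0,0.54],[0.06,0.245,0.091,0,0.63],[0.06,0.28,0.104,0,0.72],[0.06,0.315,0.117,0,0.81],[0.06,0.35,0.13,0,0.9],[0.06,0.385,0.143,0,0.98],[0.06,0.4203,0.1562,0,1.017],[0.06,0.4203,0.1562,0.03,1.017],[0.06,0.4203,0.1562,0.06,1.017],[0.06,0.4203,0.1562,0.075,1.017],[0.06,0.4203,0.1562,0.075,1.017],[0.06,0.4203,0.1562,0.075,1.017]]'; python3 -c "
from h import *
go(.458,-.2786,.004,-2.532)"
```

```text
t: 31.53
eef_pos: [0.4574, -0.2783, 0.0598]
ee_rot: [3.139, -0.003, -2.532]
force: [0.3, 0.2, 0.4]
width: 0.0603
gripper_force: 0.0
shift [-0.0004 -0.0007  0.0558] turn 0.0 rows 2
```

```bash
python3 nudge.py '[[0.06,0,0,0.025,0],[0.06,0,0,0.045,0],[0.06,0,0,0.055,0],[0.06,0,0,0.055,0],[0.06,0,0,0.055,0],[0.02,0,0,0.055,0],[0.02,0,0,0.055,0],[0.02,0,0,0.055,0],[0.02,0,0,0.055,0],[0.02,0,0,0.055,0],[0.02,0,0,0.03,0],[0.02,0,0,0,0],[0.02,0,0,-0.04,0],[0.02,0,0,-0.075,0],[0.02,0,0,-0.075,0],[0.02,0,0,-0.075,0]]'; python3 -c "
from h import *
go(.5184,.1453,.13,-1.515)"
```

```text
t: 32.87
eef_pos: [0.4599, -0.2786, 0.1386]
ee_rot: [-3.138, 0.004, -2.532]
force: [0.2, -0.2, -1.4]
width: 0.0379
gripper_force: 29.9
shift [-0.2907  0.314   0.0085] turn -1.017 rows 11
```

```bash
python3 nudge.py '[[0.02,-0.0264,0.0285,0,-0.09],[0.02,-0.0528,0.057,0,-0.18],[0.02,-0.0792,0.0855,0,-0.27],[0.02,-0.1056,0.114,0,-0.36],[0.02,-0.132,0.1425,0,-0.45],[0.02,-0.1584,0.171,0,-0.54],[0.02,-0.185,0.2,0,-0.63],[0.02,-0.211,0.228,0,-0.72],[0.02,-0.2376,0.2565,0,-0.81],[0.02,-0.264,0.285,0,-0.9],[0.02,-0.2907,0.314,0,-0.98],[0.02,-0.2907,0.314,0,-1.017],[0.02,-0.2907,0.314,0,-1.017],[0.02,-0.2907,0.314,0,-1.017],[0.02,-0.2907,0.314,0,-1.017]]'; python3 -c "
from h import *
go(.5184,.1453,.0115,-1.515)"
```

```text
t: 34.12
eef_pos: [0.5162, 0.1445, 0.1352]
ee_rot: [3.14, -0.001, -1.517]
force: [-1.0, 0.3, -1.3]
width: 0.0376
gripper_force: 29.9
shift [-0.0008 -0.0025  0.1237] turn -0.002 rows 3
```

```bash
python3 nudge.py '[[0.02,0,-0.002,0.035,0],[0.02,0,-0.002,0.07,0],[0.02,0,-0.002,0.1,0],[0.02,0,-0.002,0.116,0],[0.02,0,-0.002,0.123,0],[0.02,0,-0.002,0.123,0],[0.052,0,-0.002,0.123,0],[0.052,0,-0.002,0.123,0],[0.052,0,-0.002,0.123,0],[0.052,0,-0.002,0.123,0],[0.052,0,-0.002,0.09,0],[0.052,0,-0.002,0.05,0],[0.052,0,-0.002,0.01,0],[0.052,0,-0.002,-0.03,0],[0.052,0,-0.002,-0.07,0],[0.052,0,-0.002,-0.08,0],[0.052,0,-0.002,-0.08,0]]'; python3 -c "
from h import *
print(packs())
im=arm.grab_frame('side')[130:350,230:500,::-1];cv2.imwrite('pics/s6.png',cv2.resize(im,None,fx=2.7,fy=2.7,interpolation=cv2.INTER_CUBIC))
go(.511,.251,.21,1.253)"
```

```text
t: 35.53
eef_pos: [0.521, 0.1466, 0.2211]
ee_rot: [-3.134, 0.004, -1.514]
force: [0.1, 0.1, -0.3]
width: 0.0519
gripper_force: 0.0
[]
shift [-0.1057  0.0016  0.0058] turn -2.768 rows 23
```

View pics/s6.png

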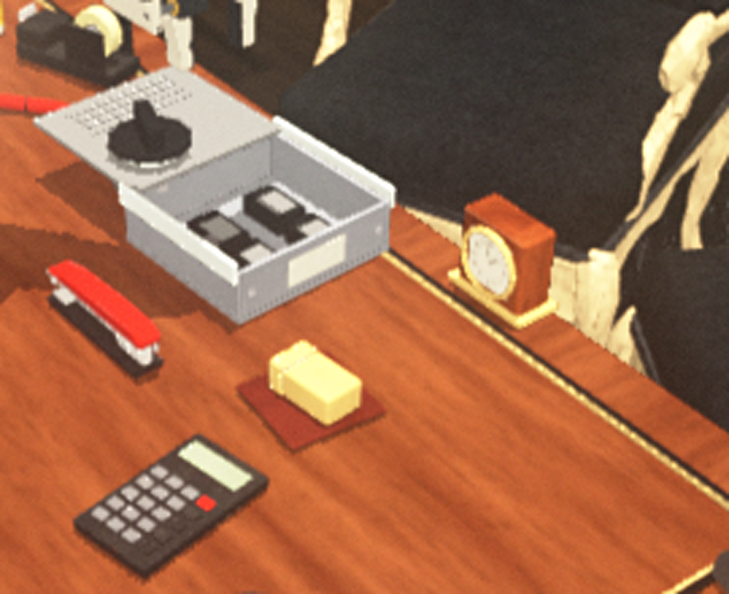

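All four packs lie flat in the box (crop around (255,225)). Next I re-grip the cap bar, using the half-turn equivalent grasp.

```bash
python3 nudge.py '[[0.045,-0.035,0.0005,0,0.12],[0.045,-0.07,0.001,0,0.24],[0.045,-0.1057,0.0016,0,0.36],[0.045,-0.1057,0.0016,0,0.374],[0.045,-0.1057,0.0016,0,0.374],[0.045,-0.1057,0.0016,0,0.374]]'; python3 -c "
from h import *
go(.5105,.2505,.089,-1.889)"
```

```text
t: 36.18
eef_pos: [0.5109, 0.2508, 0.2146]
ee_rot: [3.14, -0.003, -1.887]
force: [-0.2, 0.0, -0.1]
width: 0.045
gripper_force: 0.0
shift [0.000e+00 1.000e-04 1.256e-01] turn 0.002 rows 4
```

Close on it and slide the lid shut along box -y.

```bash
python3 nudge.py '[[0.045,0,0,0.04,0],[0.045,0,0,0.08,0],[0.045,0,0,0.11,0],[0.045,0,0,0.124,0],[0.045,0,0,0.124,0],[0.01,0,0,0.124,0],[0.01,0,0,0.124,0],[0.01,0,0,0.124,0],[0.01,0,0,0.124,0],[0.01,0,0,0.124,0]]' 40; python3 -c "
from h import *
go(.520,.0835,.09);s=arm.get_state();print(s['q'].round(2))"
```

```text
t: 37.02
eef_pos: [0.5101, 0.2508, 0.0927]
ee_rot: [3.14, -0.0, -1.89]
force: [-9.0, -1.9, 1.3]
width: 0.0177
gripper_force: 40.0
shift [ 0.1558 -0.0618  0.0027] turn 0 rows 5
[ 0.8   0.31 -0.4  -0.   -0.87 -1.12]
```

```bash
python3 nudge.py '[[0.01,0.02,-0.008,0,0],[0.01,0.045,-0.018,0,0],[0.01,0.075,-0.03,0,0],[0.01,0.105,-0.0417,0,0],[0.01,0.13,-0.0516,0,0],[0.01,0.147,-0.0583,0,0],[0.01,0.156,-0.0619,0,0],[0.01,0.159,-0.0631,0,0],[0.01,0.159,-0.0631,0,0],[0.01,0.159,-0.0631,0,0]]'
```

```text
t: 37.85
eef_pos: [0.521, 0.0857, 0.0927]
ee_rot: [3.14, 0.008, -1.89]
force: [-14.7, 30.5, 3.0]
width: 0.0178
gripper_force: 39.9
```

```bash
python3 nudge.py '[[0.01,-0.002,0.0008,0.004,0],[0.01,-0.002,0.0008,0.008,0],[0.01,-0.002,0.0008,0.012,0],[0.01,-0.002,0.0008,0.016,0],[0.01,-0.002,0.0008,0.016,0],[0.01,-0.002,0.0008,0.016,0]]'
```

```text
t: 38.35
eef_pos: [0.5207, 0.0855, 0.0804]
ee_rot: [-3.142, 0.004, -1.887]
force: [-26.8, 17.4, 42.5]
width: 0.0179
gripper_force: 40.2
```

```bash
python3 nudge.py '[[0.01,0,0,0,0.12],[0.01,0,0,0,0.24],[0.01,0,0,0,0.36],[0.01,0,0,0,0.48],[0.01,0,0,0,0.6],[0.01,0,0,0,0.72],[0.01,0,0,0,0.84],[0.01,0,0,0,0.96],[0.01,0,0,0,1.08],[0.01,0,0,0,1.17],[0.01,0,0,0,1.21],[0.01,0,0,0,1.22],[0.01,0,0,0,1.22],[0.01,0,0,0,1.22]]'; python3 -c "
from h import *
print(arm.get_state()['moment'])"
```

```text
t: 39.52
eef_pos: [0.5225, 0.0834, 0.0805]
ee_rot: [3.141, 0.003, -3.106]
force: [-14.4, 2.7, 34.1]
width: 0.0176
gripper_force: 40.1
[1.15895042 5.47798321 0.48828216]
```

```bash
python3 nudge.py '[[0.01,0,0,-0.005,0],[0.01,0,0,-0.01,0],[0.01,0,0,-0.013,0],[0.045,0,0,-0.013,0],[0.045,0,0,-0.013,0],[0.045,0,0,-0.013,0],[0.045,0,0,-0.013,0],[0.045,0,0,-0.05,0],[0.045,0,0,-0.09,0],[0.045,0,0,-0.13,0],[0.045,0,0,-0.17,0],[0.045,0,0,-0.2,0],[0.045,0,0,-0.2,0]]'; python3 -c "
from h import *
go(.25,.55,.27)"
```

```text
t: 40.6
eef_pos: [0.5246, 0.0829, 0.2836]
ee_rot: [3.139, 0.011, -3.108]
force: [0.0, 0.6, 0.5]
width: 0.0452
gripper_force: 0.0
shift [0.2591 0.4759 0.0122] turn 0 rows 13
```

```bash
python3 nudge.py '[[0.045,0.02,0.0366,0,0],[0.045,0.04,0.073,0,0],[0.045,0.06,0.11,0,0],[0.045,0.08,0.146,0,0],[0.045,0.1,0.183,0,0],[0.045,0.12,0.22,0,0],[0.045,0.14,0.256,0,0],[0.045,0.16,0.293,0,0],[0.045,0.16,0.293,0,0]]'; python3 - <<'E'
from h import *
a=arm.grab_frame('top')[140:260,200:360,::-1];b=arm.grab_frame('side')[160:310,230:430,::-1]
a=cv2.resize(a,(480,360),interpolation=cv2.INTER_CUBIC);b=cv2.resize(b,(480,360),interpolation=cv2.INTER_CUBIC)
cv2.imwrite('pics/f.png',cv2.resize(np.hstack([a,b]),(800,300)))
E
```

```text
t: 41.35
eef_pos: [0.3495, 0.3748, 0.2759]
ee_rot: [3.141, 0.0, -3.105]
force: [0.2, -0.9, -0.4]
width: 0.045
gripper_force: 0.0
```

View pics/f.png

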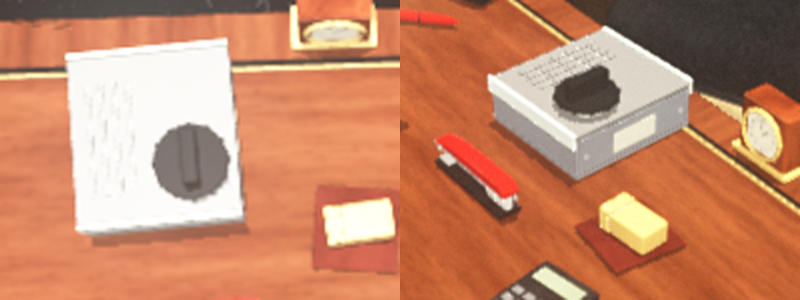

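The lid is shut, the bar lies along the box's x at (190,160), and the lighter is on the coaster. As a last check I'll compare the cap with the very first pictures.

```bash
python3 - <<'E'
from h import *
for n,(a,b,c,d) in dict(top=(186,224,258,296),side=(190,224,302,346)).items():
  o=cv2.imread(f"pics/{n}0.png",0)[a:b,c:d];w=cv2.cvtColor(arm.grab_frame(n),cv2.COLOR_RGB2GRAY)[a:b,c:d]
  mo=(o<110).astype(np.float32);mw=(w<110).astype(np.float32)
  print(n,cv2.phaseCorrelate(mo,mw),mo.sum(),mw.sum())
  for m in(mo,mw):
    M=cv2.moments(m);print(M['m10']/M['m00'],M['m01']/M['m00'],.5*np.arctan2(2*M['mu11'],M['mu20']-M['mu02']))
E
```

```text
top ((-6.529751106869334, -1.1558972062911224), 0.40656566619873047) 715.0 78.0
18.097902097902097 18.31888111888112 -0.5392417921713681
18.73076923076923 19.025641025641026 1.5228981986120134
side ((0.506897492843386, 0.05003538920866646), 0.9993914989777554) 569.0 570.0
21.51493848857645 16.0597539543058 -0.15882279840928631
21.535087719298247 16.073684210526316 -0.1541700434100251
```

```bash
python3 -c "
from station import arm
print(arm.job_done())"
```

```text
the job is handed in; nothing more can be done
None
```

The job is handed in with no verdict returned: the lighter is on the coaster (found by camera once the lid was open, then confirmed by touch rather than by sweeping the floor), all four packs are in the box, the lid is shut, the cap's position and height match the first side picture, and the stapler and mug were left alone.

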